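# Hang the dip basket of rinsed circuit boards on the drip hook

## Robot

A 6-joint arm with a two-finger parallel gripper is mounted at the origin on the work surface. World frame = base frame: x ahead of the robot, y to its left, z up, the work surface at z = 0. Lengths are in mm, angles in rad, forces in N, time in s.
With the tool pointing down it reaches from about 300 to 775 mm from the base axis. Payload 14.6 kg.
Tool frame: the origin (TCP) lies midway between the tips of the shut fingers; the grasp point (between the pads) lies grasp_offset behind it (grasp_offset is the distance from the TCP to the grasp point, in mm); z points along the fingers, y is the line along which they close (so a half turn about z gives the same grasp; the last joint's range is limited). The gripper opens to 94 mm and grips with 3 to 60 N. Pads are 16 mm wide; open, the fingers measure 119 mm over their backs; the gripper's body (75 mm by 177 mm) begins 78 mm behind the grasp point.
Start: joints at [-1.352, 0.3, 1.521, -0, 1.321, -0.067], TCP at [155.052, -527.682, 205.446] pointing down, gripper open.
Joint ranges: [-3.03, 3.03], [-0.79, 2.21], [0.23, 2.52], [-1.04, 4.18], [0, 3.07], [-2.55, 2.55]. Speed limits (rad/s): [2.22, 2.22, 2.57, 3.14, 3.14, 3.14].

## Interface

Orientations are given as [roll, pitch, yaw] about the fixed x, y, z axes, in that order (R = Rz(yaw) Ry(pitch) Rx(roll)).
In Python, from cell import * gives the robot as it stands. The module is installed in compiled form; this text tells all that it offers.
- The arm moves only by the shell command python3 -m jog 'ROWS' [FORCE]. ROWS is JSON, a list of rows, each a list of 3 entries, a list of its own where there are three numbers: the finger opening in mm, from 0 to 94, then the shift along the tool's x, y, z in units of 50 mm (1.0 is 50 mm), then the turn about the tool's z in units of 180 degrees (1.0 is 180 degrees). In form: [[fingers, [dx, dy, dz], twist], ...]. A call has 1 to 20 rows; each row shifts and turns the commanded pose from where the row before left it, along the tool's axes as they then stand; what a row does not reach is not made up. A row lasts 1/10 s, in which the tool goes at most 50 mm and 8.59 degrees, less where a joint would pass 70% of its speed; a pose out of reach is approached as far as the arm can. A call with a number of a shift or a turn outside -1 to 1 is refused whole. A call with a gripper value outside its range is refused whole. The fingers move at their own pace and stop on an object; FORCE is the grip in N (left out, the last holds). Time passes only in rows, so rows that do not move let the fingers close. It gives the time, the measured TCP pose, the force, the opening and the grip force at its end, in the units of the state.
- read_state(): the state, without advancing time (a new reading comes with each control period).
- camera(name): name is "scene" or "top"; returns the picture (420x560x3 uint8, red, green, blue); there is no depth.
- calibration(name): a dict with "mtx" (3x3 intrinsics, pixels), "cam_to_world" (4x4, takes a point from camera to world coordinates). Camera axes: x right, y down, z forward; pixel columns grow to the right and rows downward; lengths in mm; the calibration is good to about 2 mm. A picture is of the moment at which its call begins. calibration takes no time and is no camera call.
- sign_off(): hands the job in; it is judged then, once.
Trained networks look in the newest picture that a camera, given by its name, has taken for a name from the list of things; names that differ only in an ending like _2 or _b are one class to them, and where a whole thing is asked for, a point or a joint stands for the part that bears it (a point fixed in the world has none). Each returns a list of dicts, best first, with "conf" (0 to 1); they miss things now and then, are a little off and sometimes report something else, mostly with a low value. They report only what shows in the picture. A call takes as long as a camera call. They do not tell look-alikes from the thing itself.
- regions_of(camera, query): "pixels" (420x560 bool, what is visible of it) and "rect" ([centre column, centre row, width, height] in pixels, round what is visible of it).
The state is a dict: "clock": time; "joints": joint angles; "qd": joint speeds; "effort": joint torques, N m; "eef_pos": TCP position; "eef_rot": TCP orientation; "wrist_force": force on the tool from outside, world axes, zero at the start; "moment": the same for the moment, N m; "finger_gap": finger opening in mm; "finger_force": force on a finger pad.
Only numpy, scipy, OpenCV 4.12 (cv2) and the standard library are available. Lean on these libraries where they do the work, as an engineer would, in place of code of your own. Each camera call takes 0.05 s, during which the arm holds its last target. There are 200 camera calls.

## Task

Hang the square wire basket, the one full of circuit boards, by its handle loop on the hook of the drip stand so that it hangs freely over the white tray. Carry it upright so that no board falls out, and leave the round basket where it is.

Things in the scene. Friction and masses are not known exactly. Their poses are not given: they have to be found in the camera images.
- square_grip (a point): Square steel wire basket, loose, 0.28 kg, 76 x 76 mm, 55 mm deep, full of green circuit boards no higher than its rim. A black plastic grip block (20 mm in x, 24 mm in y, 48 mm tall) tops its wire handle loop. This point is in the block, on the basket's centre axis, 170 mm above its underside and 20 mm below the block's top. x: through the loop's opening; y: along the loop; z: up.
- loop_peak (a point): Underside of the peak of the square basket's rigid, upright handle loop, 33 mm straight below square_grip and 82 mm above the basket's rim; axes as square_grip. The loop (6 mm wire) lies in the y-z plane: legs at y = -34 and +34 mm, sloping up to the peak from 18 mm lower. The grip block starts 5 mm above this point.
- round_grip (a point): The same point, 170 mm up, of the empty round wire basket (84 mm across, 37 mm deep), which has an equal handle loop and grip block. Leave it alone.
- hook_seat (a point): Fixed drip stand. Top of the low part of its hook (8 mm round steel), 190 mm above the table, where loop_peak is to rest. z up; the hook points to -x: level for 10 mm either way, then up to a tip 22 mm higher, ending 32 mm to -x; on the +x side it slopes up to a post 88 mm away, 223 mm tall. Below: white tray 150 mm square, 14 mm high. The loop goes over the tip from -x, basket x along this x (either way).
There are look-alikes about, which are no part of the job. What is shaped like the part that bears square_grip but orange or purple is not meant.

How it is judged (in metres and radians):
At the end, for the whole second after the job is handed in: The square basket hangs by its loop on the hook's low part, borne by the stand: its grip point is 15 to 50 mm above the hook's seat, 25 mm to the tip side to 35 mm to the post side of it and within 30 mm sideways, the basket is within 20 degrees of upright and nearly still (under 0.1 m/s) (x of square_grip in the frame of hook_seat between -0.025 and 0.035 m and y of square_grip in the frame of hook_seat between -0.03 and 0.03 m and z of square_grip in the frame of hook_seat between 0.015 and 0.05 m and angle between square_grip's own z axis and vertical below 0.35 rad and contact force between square_basket and drip_stand above 0.5 N and linear speed of square_basket below 0.1 m/s); the robot touches nothing.
It fails at once if the square basket is tipped more than 45 degrees (angle between square_grip's own z axis and vertical above 0.785 rad).
It fails at once if the round basket is moved more than 40 mm (distance of round_grip from where it was at the start of the episode above 0.04 m).
It also fails if it takes over 42 s, if anything falls off the work surface, if the arm or the gripper's body presses on something with over 40 N, if the wrist force passes 120 N, or if a joint passes its speed limit or range.

## Working session

There is one attempt and no reset: what is moved stays moved. The work goes in short steps, Python scripts to look and compute and a shell command to move; the robot and the scene stay as the last step left them, time stands still between calls to the robot, and variables do not carry over. Pictures are saved under pics/ and viewed, at most 10 in all, crops included, and the job is handed in when it is done.

```bash
mkdir -p pics; python3 - <<'E'
from cell import *
import cv2,numpy as np
s=read_state();print(s['clock'],s['eef_pos'],s['eef_rot'],s['finger_gap'], [k for k in s])
try: print(grasp_offset)
except Exception as e: print(e)
ims=[]
for n in("scene","top"):
    im=camera(n);cv2.imwrite(f'pics/{n}1.png',im[:,:,::-1])
    c=calibration(n);print(n,c['mtx'],np.round(c['cam_to_world'],3))
    for q in("square_grip","round_grip","hook_seat","loop_peak"):
        try: print(q,[(round(r['conf'],2),np.round(r['rect']).tolist()) for r in regions_of(n,q)])
        except Exception as e: print(q,e)
E
```

```text
0.0 [ 155.00904262 -527.42134745  204.86921785] [-3.14039544e+00 -8.51019041e-05  2.85843675e-01] 93.95160809157143 ['clock', 'joints', 'qd', 'effort', 'eef_pos', 'eef_rot', 'wrist_force', 'moment', 'finger_force', 'finger_gap']
18.8
scene [[402.77233685   0.         281.44605487]
 [  0.         402.77233685 210.68512897]
 [  0.           0.           1.        ]] [[-1.880000e-01  6.680000e-01 -7.200000e-01  1.216969e+03]
 [ 9.820000e-01  1.410000e-01 -1.260000e-01  2.003580e+02]
 [ 1.700000e-02 -7.310000e-01 -6.820000e-01  8.811800e+02]
 [ 0.000000e+00  0.000000e+00  0.000000e+00  1.000000e+00]]
square_grip [(0.74, [368.0, 217.0, 30.0, 64.0]), (0.6, [419.0, 211.0, 40.0, 59.0]), (0.56, [371.0, 256.0, 40.0, 67.0]), (0.56, [312.0, 286.0, 37.0, 71.0])]
round_grip [(0.74, [162.0, 219.0, 32.0, 61.0])]
hook_seat [(0.8, [244.0, 265.0, 75.0, 100.0])]
loop_peak [(0.91, [420.0, 211.0, 38.0, 64.0]), (0.72, [372.0, 256.0, 38.0, 66.0]), (0.69, [311.0, 287.0, 36.0, 60.0]), (0.61, [366.0, 217.0, 31.0, 60.0])]
top [[497.68345689   0.         275.47086461]
 [  0.         497.68345689 211.58089074]
 [  0.           0.           1.        ]] [[ 1.200000e-02 -9.980000e-01  6.700000e-02  3.783650e+02]
 [-1.000000e+00 -1.100000e-02  1.800000e-02  6.357400e+01]
 [-1.700000e-02 -6.700000e-02 -9.980000e-01  1.380895e+03]
 [ 0.000000e+00  0.000000e+00  0.000000e+00  1.000000e+00]]
square_grip [(0.81, [193.0, 258.0, 42.0, 38.0]), (0.79, [243.0, 155.0, 35.0, 37.0]), (0.74, [137.0, 278.0, 46.0, 41.0]), (0.61, [191.0, 199.0, 34.0, 36.0])]
round_grip [(0.59, [415.0, 212.0, 39.0, 32.0])]
hook_seat [(0.69, [314.0, 168.0, 62.0, 85.0])]
loop_peak [(0.92, [135.0, 276.0, 44.0, 38.0]), (0.84, [192.0, 202.0, 39.0, 36.0]), (0.73, [193.0, 258.0, 40.0, 40.0]), (0.63, [243.0, 155.0, 35.0, 34.0])]
```

View pics/scene1.png

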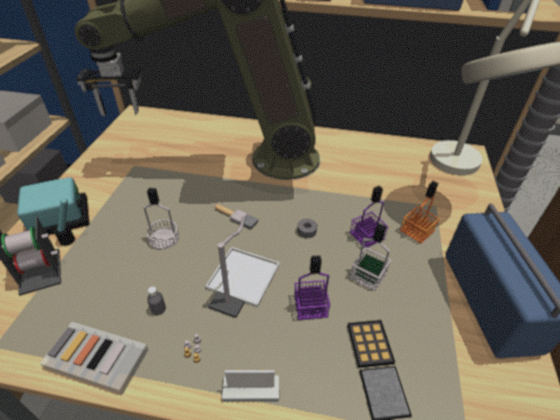

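View pics/top1.png

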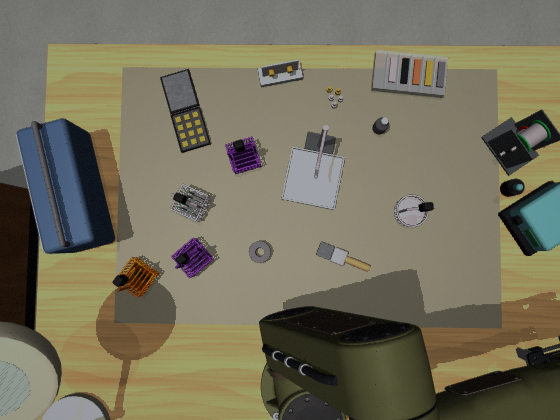

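Candidates, with scene and top pixels: steel basket with green boards (371,256)/(191,202); purple (368,217)/(193,258); purple (312,286)/(243,155); orange (419,211)/(137,278); round steel basket (162,219)/(413,211). I choose the steel one with green boards. The hook tip is near scene (240,228) and top (318,175). One close crop to check both.

```bash
python3 - <<'E'
import cv2,numpy as np
s=cv2.imread('pics/scene1.png');t=cv2.imread('pics/top1.png')
def c(im,x,y,w,h,k):
    return cv2.resize(im[y:y+h,x:x+w],None,fx=k,fy=k,interpolation=cv2.INTER_CUBIC)
a=np.hstack([c(s,340,220,60,75,4),c(t,165,180,60,75,4),])
b=np.hstack([c(s,195,215,60,75,4)*1,c(t,280,120,60,75,4)])
o=np.hstack([a[:300],b[:300]]);o=cv2.resize(o,None,fx=.8,fy=.8) if 0 else np.vstack([a,b])
cv2.imwrite('pics/crop1.png',o);print(o.shape)
E
```

```text
(600, 480, 3)
```

View pics/crop1.png

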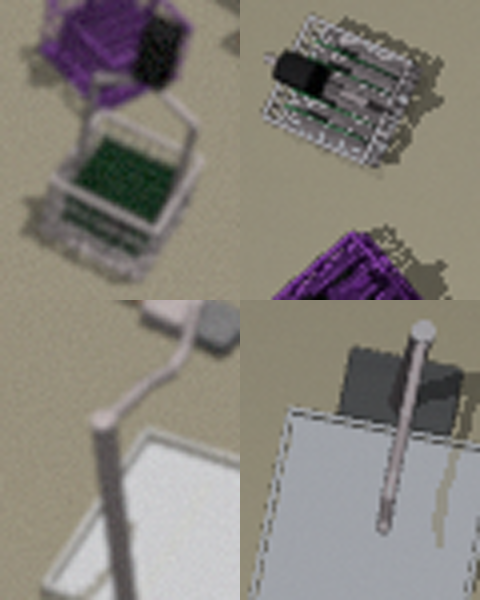

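Crop confirms: steel, square, green boards, block centre ~ top (177,198), scene (379,233); the loop runs about 21° clockwise from the image horizontal in the top view. Post top is at ~ top (325.5,127.5), hook tip at ~ top (316,177).

```bash
cat > h.py <<'E'
from cell import *
import cv2,numpy as np
from scipy.optimize import minimize
C={n:calibration(n) for n in("scene","top")}
def proj(n,P):
    T=np.linalg.inv(C[n]['cam_to_world']);P=np.atleast_2d(P)
    q=(P@T[:3,:3].T+T[:3,3])@C[n]['mtx'].T;return q[:,:2]/q[:,2:]
def at_z(n,uv,z):
    M=C[n]['cam_to_world'];d=M[:3,:3]@np.linalg.inv(C[n]['mtx'])@[*uv,1];o=M[:3,3]
    return (o+d*(z-o[2])/d[2])[:2]
def tri(uvs):
    f=lambda p:sum(((proj(n,p)[0]-uv)**2).sum() for n,uv in uvs.items())
    r=minimize(f,[450,0,150],method='Nelder-Mead',options=dict(maxiter=3000,xatol=.01,fatol=1e-4));return r.x,r.fun**.5
def dark(im,x0,y0,x1,y1,th=45):
    m=np.zeros(im.shape[:2],bool);m[y0:y1,x0:x1]=im[y0:y1,x0:x1].max(2)<th
    k,l,st,ce=cv2.connectedComponentsWithStats(m.astype('uint8'));i=1+st[1:,4].argmax();return ce[i],st[i]
E
python3 - <<'E'
from h import *
S=camera("scene");T=camera("top")
ds=dark(S,365,215,395,250);dt=dark(T,165,185,195,215);print(ds,dt)
print('block',tri({'scene':ds[0],'top':dt[0]}),at_z('scene',ds[0],166),at_z('top',dt[0],166))
# hull fit of basket
ms={}
for n,uv in(("scene",(371,256)),("top",(191,202))):
    r=min(regions_of(n,"loop_peak"),key=lambda r:np.hypot(r['rect'][0]-uv[0],r['rect'][1]-uv[1]))
    p=np.argwhere(r['pixels'])[:,::-1].astype('int32');print(n,r['conf'],r['rect'])
    m=np.zeros((420,560),'uint8');cv2.fillConvexPoly(m,cv2.convexHull(p),1);ms[n]=m
b=[[sx*38,sy*38,z] for sx in(-1,1) for sy in(-1,1) for z in(0,55)]+[[sx*10,sy*12,z] for sx in(-1,1) for sy in(-1,1) for z in(142,190)]+[[0,s*37,119] for s in(-1,1)]
b=np.array(b,float)
def cost(p):
    c,s=np.cos(p[2]),np.sin(p[2]);P=b@np.array([[c,s,0],[-s,c,0],[0,0,1]])+[p[0],p[1],0];e=0
    for n in ms:
        m=np.zeros((420,560),'uint8');h=cv2.convexHull(proj(n,P).astype('float32'))
        cv2.fillConvexPoly(m,np.round(h*16).astype('int32'),1,shift=4)
        e+=1-(m&ms[n]).sum()/(m|ms[n]).sum()
    return e
p0=at_z('top',dt[0],166)
for y in np.radians([-45,-35,-28,-21,-14,-7,0]):
    r=minimize(cost,[*p0,y],method='Nelder-Mead',options=dict(initial_simplex=np.array([*p0,y])+np.vstack([np.zeros(3),np.diag([8,8,.1])])));print(np.round(r.x,2),np.degrees(r.x[2]),r.fun)
# hook
for n in("scene","top"):
    r=regions_of(n,"hook_seat");
    if r: print(n,r[0]['conf'],r[0]['rect'])
print('post223',at_z('top',(325.5,127.5),223),at_z('scene',(221.3,244.5),223))
print('tip212',at_z('top',(316.2,177.5),208))
o=np.vstack([cv2.resize(S[200:300,190:290],None,fx=5,fy=5,interpolation=cv2.INTER_CUBIC)])
cv2.imwrite('pics/hook1.png',o[:,:,::-1])
E
```

```text
(array([378.78985507, 233.        ]), array([373, 225,  12,  17, 138], dtype=int32)) (array([181.05217391, 198.22608696]), array([174, 193,  19,  14, 115], dtype=int32))
block (array([490.11609959, 318.85761963, 164.73825032]), np.float64(0.14122029817718335)) [491.33230673 318.88957594] [490.00771971 318.34442786]
scene 0.94 [372.0, 255.8, 35.7, 64.1]
top 0.72 [190.2, 201.4, 37.7, 31.9]
[ 4.9004e+02  3.1992e+02 -3.7000e-01] -21.240307158444043 0.16916671078037415
[ 4.9029e+02  3.1992e+02 -3.7000e-01] -21.24695857778452 0.16924551108015562
[ 4.9015e+02  3.1979e+02 -3.7000e-01] -21.29553292794403 0.16854396527717763
[ 4.9023e+02  3.1938e+02 -3.7000e-01] -21.02199465732886 0.17454696761264243
[ 4.8993e+02  3.1995e+02 -3.8000e-01] -21.497541315694615 0.16822466225388377
[ 4.9042e+02  3.1808e+02 -3.9000e-01] -22.272463677630313 0.18508860175841224
[ 4.9187e+02  3.1853e+02 -3.0000e-02] -1.8965280095603367 0.30079414252276704
scene 0.6 [243.6, 265.4, 72.0, 98.9]
top 0.9 [314.7, 167.1, 58.8, 84.3]
post223 [655.47966448 -30.77247317] [655.6169469  -29.82816108]
tip212 [538.77929894 -10.62353712]
```

View pics/hook1.png

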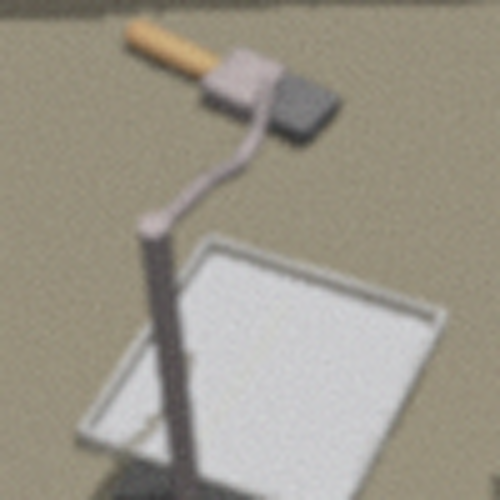

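Fits agree: basket centre (490, 319.5), yaw −21.3°. Block triangulates to z≈165, expected 166. Post at (655.5,−30.3), hook x-direction about −9.6°; tip-to-post measures 118 mm, expected 120. The seat comes out at (568.8,−15.6). Going with the half-turned grasp because of joint 6's range.

```bash
python3 -m jog '[[94,[0,0,-0.9],0],[94,[0.59,-0.755,0],0],[94,[0.59,-0.755,0],0],[94,[0.59,-0.755,0],0],[94,[0.59,-0.755,0],0],[94,[0.59,-0.755,0],0],[94,[0.59,-0.755,0],0],[94,[0.59,-0.755,0],0],[94,[0.59,-0.755,0],0],[94,[0.59,-0.755,0],0],[94,[0.59,-0.755,0],0],[94,[0.59,-0.755,0],0],[94,[0.59,-0.755,0],0],[94,[0.59,-0.755,0],0],[94,[0.59,-0.755,0],0],[94,[0.59,-0.755,0],0],[94,[0.59,-0.755,0],0],[94,[0.59,-0.755,0],0],[94,[0.59,-0.755,0],0],[94,[0.59,-0.755,0],0]]'
python3 -m jog '[[94,[0,0,0],-0.0465],[94,[0,0,0],-0.0465],[94,[0,0,0],-0.0465],[94,[0,0,0],-0.0465],[94,[0,0,0],-0.0465],[94,[0,0,0],-0.0465],[94,[0,0,0],-0.0465],[94,[0,0,0],-0.0465],[94,[0,0,0],-0.0465],[94,[0,0,0],-0.0465],[94,[0,0,0],-0.0465],[94,[0,0,0],-0.0465],[94,[0,0,0],-0.0465],[94,[0,0,0],-0.0465],[94,[0,0,0],-0.0465],[94,[0,0,0],-0.0465],[94,[0,0,0],-0.0465],[94,[0,0,0],0],[94,[0,0,0],0]]'
cat >> h.py <<'E'
def togo(x,y,z,yawdeg):
    from scipy.spatial.transform import Rotation as R
    s=read_state();r=R.from_euler('xyz',s['eef_rot']);d=np.array([x,y,z])-s['eef_pos']
    yaw=s['eef_rot'][2];w=(np.radians(yawdeg)-yaw+np.pi)%(2*np.pi)-np.pi
    print(s['clock'],np.round(s['eef_pos'],1),np.round(s['eef_rot'],3),'j',np.round(s['joints'],2),'gap',s['finger_gap'],s['finger_force'],'F',np.round(s['wrist_force'],1))
    print('units',np.round(r.inv().apply(d)/50,3),'twist',round(-w/np.pi,4))
E
python3 -c "
from h import *
togo(490.2,319.4,154,158.6)"
```

```text
clock: 2.8
eef_pos: [490.9, 320.6, 250.4]
eef_rot: [-3.142, -0.0, 0.286]
wrist_force: [1.0, -0.9, 0.9]
finger_gap: 93.6
finger_force: 0.0
clock: 4.7
eef_pos: [490.6, 318.5, 250.5]
eef_rot: [3.142, 0.0, 2.765]
wrist_force: [-0.5, 0.1, -0.3]
finger_gap: 93.9
finger_force: 0.0
4.7 [490.6 318.5 250.5] [3.142 0.    2.765] j [ 0.51  0.35  1.35 -0.    1.44 -0.68] gap 93.92668600875251 0.0 F [-0.5  0.1 -0.3]
units [0.014 0.014 1.929] twist -0.0011
```

```bash
python3 -m jog '[[70,[0.01,0.01,0.5],0],[70,[0,0,0.5],0],[70,[0,0,0.5],0],[70,[0,0,0.43],0],[70,[0,0,0],0],[15,[0,0,0],0],[15,[0,0,0],0],[15,[0,0,0],0],[15,[0,0,0],0],[15,[0,0,0],0],[15,[0,0,0],0],[15,[0,0,0],0],[15,[0,0,0],0]]' 35
python3 -c "
from h import *
togo(490.2,319.4,250,158.6)
for n in ('scene','top'):
  im=camera(n); cv2.imwrite(f'pics/g_{n}.png',im[:,:,::-1])
a=cv2.imread('pics/g_scene.png')[190:310,310:450];b=cv2.imread('pics/g_top.png')[140:260,120:260]
cv2.imwrite('pics/g.png',cv2.resize(np.hstack([a,b]),None,fx=2.8,fy=2.8,interpolation=cv2.INTER_CUBIC))"
```

```text
clock: 6.0
eef_pos: [490.3, 319.2, 154.0]
eef_rot: [-3.142, -0.0, 2.769]
wrist_force: [-2.0, -0.7, 1.2]
finger_gap: 23.9
finger_force: 35.0
6.0 [490.3 319.2 154. ] [-3.142 -0.     2.769] j [ 0.51  0.42  1.48  0.    1.24 -0.68] gap 23.91026192287565 34.95245933532715 F [-2.  -0.7  1.2]
units [ 0.003  0.004 -1.919] twist 0.0004
```

View pics/g.png

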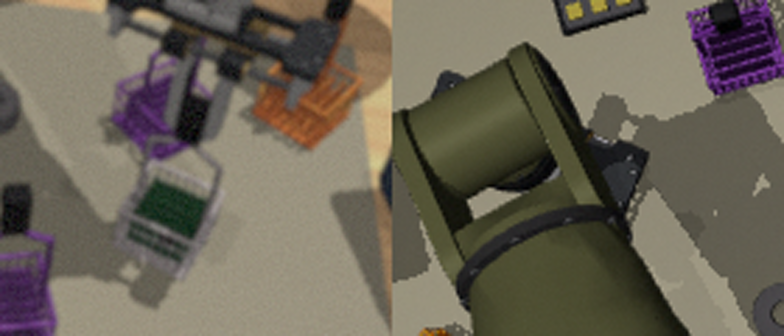

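Gap 23.9 mm equals the block's 24 mm in y; the picture shows the fingers on the block of the green-board basket. Lifting gently.

```bash
python3 -m jog '[[15,[0,0,-0.08],0],[15,[0,0,-0.16],0],[15,[0,0,-0.25],0],[15,[0,0,-0.3],0],[15,[0,0,-0.3],0],[15,[0,0,-0.3],0],[15,[0,0,-0.25],-0.02],[15,[0,0,-0.16],-0.025],[15,[0,0,-0.08],-0.02],[15,[0,0,0],0],[15,[0,0,0],0]]'
python3 -c "
from h import *
a=np.array([568.8,-15.6])-85*np.array([.986,-.167]);togo(*a,249,170.4)"
```

```text
clock: 7.2
eef_pos: [490.3, 319.1, 248.3]
eef_rot: [3.141, 0.0, 2.971]
wrist_force: [0.4, 0.5, -3.6]
finger_gap: 24.0
finger_force: 35.0
7.2 [490.3 319.1 248.3] [3.141 0.    2.971] j [ 0.51  0.35  1.35  0.    1.44 -0.89] gap 23.95488583012689 34.95152950286865 F [ 0.4  0.5 -3.6]
units [-0.98  -6.336 -0.015] twist -0.0008
```

```bash
python3 -m jog '[[15,[-0.02,-0.13,0],0],[15,[-0.04,-0.26,0],0],[15,[-0.06,-0.38,0],0],[15,[-0.07,-0.45,0],0],[15,[-0.08,-0.5,0],0],[15,[-0.08,-0.5,0],0],[15,[-0.08,-0.5,0],0],[15,[-0.08,-0.5,0],0],[15,[-0.08,-0.5,0],0],[15,[-0.08,-0.5,0],0],[15,[-0.08,-0.5,0],0],[15,[-0.08,-0.5,0],0],[15,[-0.07,-0.4,0],0],[15,[-0.06,-0.32,0],0],[15,[-0.05,-0.24,0],0],[15,[-0.03,-0.14,0],0],[15,[0,0,0],0],[15,[0,0,0],0],[15,[0,0,0],0]]'
python3 - <<'E'
from h import *
togo(485,-1.4,249,170.4)
S=camera("scene");T=camera("top")
t=T.copy()
for n,im in(("scene",S),("top",T)):
    cv2.imwrite(f'pics/p_{n}.png',im[:,:,::-1])
seat=np.array([568.8,-15.6]);h=np.array([.986,-.167])
f=S.copy()
f=cv2.resize(f[170:310,170:310],None,fx=4,fy=4,interpolation=cv2.INTER_CUBIC)
# predicted hook points overlay
for d,z in((-32,208),(-10,186),(10,186),(88,219)):
    u=(proj('scene',[*(seat+d*h),z])[0]-170)*4;cv2.circle(f,tuple(np.int32(u)),4,(255,0,0),1)
cv2.imwrite('pics/p.png',f[:,:,::-1])
E
```

```text
clock: 9.1
eef_pos: [488.7, -0.6, 247.9]
eef_rot: [3.141, -0.0, 2.974]
wrist_force: [-0.7, 0.2, -3.4]
finger_gap: 23.8
finger_force: 35.0
9.1 [488.7  -0.6 247.9] [ 3.141 -0.     2.974] j [-0.08  0.13  1.63  0.    1.38 -1.48] gap 23.775476364557438 34.95167076587677 F [-0.7  0.2 -3.4]
units [ 0.07  -0.028 -0.022] twist 0.0
```

View pics/p.png

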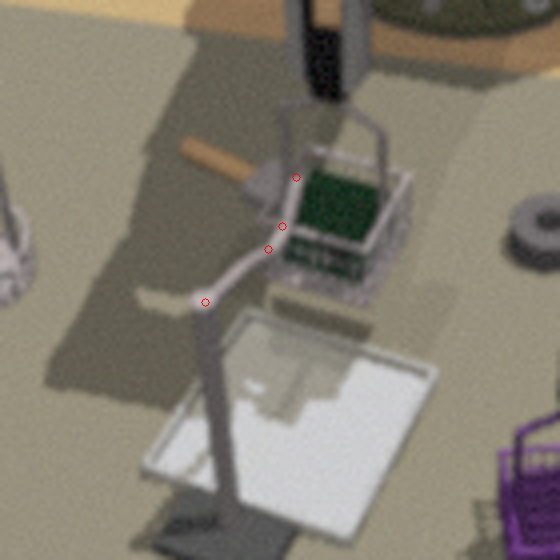

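Overlay of the predicted hook points lies on the hook (tip ~ (296,178), post top ~ (205,301) in the crop); basket upright with boards inside, tip side clear. Advancing over the tip.

```bash
python3 -m jog '[[15,[-0.08,0,0],0],[15,[-0.16,-0.01,0],0],[15,[-0.2,-0.01,0],0],[15,[-0.2,-0.01,0],0],[15,[-0.2,0,0],0],[15,[-0.2,0,0],0],[15,[-0.2,0,0],0],[15,[-0.18,0,0],0],[15,[-0.13,0,0],0],[15,[-0.08,0,0],0],[15,[0,0,0],0],[15,[0,0,0],0]]'
python3 - <<'E'
from h import *
togo(568.8,-15.6,207,170.4)
S=camera("scene")
cv2.imwrite('pics/q.png',cv2.resize(S[150:310,170:330],None,fx=3.5,fy=3.5,interpolation=cv2.INTER_CUBIC)[:,:,::-1])
E
```

```text
clock: 10.4
eef_pos: [568.7, -16.2, 248.0]
eef_rot: [3.142, -0.0, 2.973]
wrist_force: [0.2, 0.4, -4.2]
finger_gap: 23.3
finger_force: 35.0
10.4 [568.7 -16.2 248. ] [ 3.142 -0.     2.973] j [-0.09  0.31  1.4   0.    1.42 -1.5 ] gap 23.28100560297978 34.95172619819641 F [ 0.2  0.4 -4.2]
units [-0.001  0.012  0.819] twist -0.0002
```

View pics/q.png

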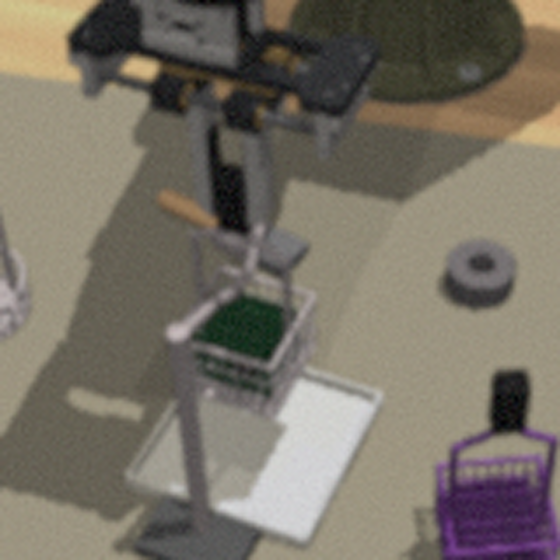

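The hook passes between the loop's legs, under the peak (~(240,245) in the crop), with no contact force. Lowering.

```bash
python3 -m jog '[[15,[0,0,0.08],0],[15,[0,0,0.14],0],[15,[0,0,0.16],0],[15,[0,0,0.14],0],[15,[0,0,0.1],0],[15,[0,0,0.06],0],[15,[0,0,0.04],0],[15,[0,0,0.04],0],[15,[0,0,0],0],[15,[0,0,0],0]]'
```

```text
clock: 11.45
eef_pos: [568.9, -16.2, 210.1]
eef_rot: [3.142, 0.0, 2.973]
wrist_force: [0.7, -0.8, -3.4]
finger_gap: 23.7
finger_force: 35.0
```

```bash
python3 -m jog '[[15,[0,0,0.03],0],[15,[0,0,0.03],0],[15,[0,0,0],0],[15,[0,0,0],0]]'; python3 -m jog '[[15,[0,0,0.02],0],[15,[0,0,0],0],[15,[0,0,0],0]]'
```

```text
clock: 11.85
eef_pos: [569.1, -16.1, 207.8]
eef_rot: [3.141, 0.002, 2.974]
wrist_force: [-2.0, 1.5, 5.3]
finger_gap: 23.5
finger_force: 35.0
clock: 12.15
eef_pos: [569.2, -16.1, 207.5]
eef_rot: [3.141, 0.002, 2.974]
wrist_force: [-2.9, 1.1, 11.4]
finger_gap: 23.7
finger_force: 35.0
```

Contact at TCP 207.5, as expected for the seat. Unloading a little, releasing and letting it settle.

```bash
python3 -m jog '[[15,[0,0,-0.02],0],[15,[0,0,0],0],[26,[0,0,0],0],[32,[0,0,0],0],[45,[0,0,0],0],[60,[0,0,0],0],[60,[0,0,0],0],[60,[0,0,0],0],[60,[0,0,-0.1],0],[60,[0,0,-0.3],0],[60,[0,0,-0.5],0],[60,[0,0,-0.5],0],[60,[0,0,-0.5],0],[60,[0,0,-0.2],0],[60,[0,0,0],0],[60,[0,0,0],0],[60,[0,0,0],0],[60,[0,0,0],0],[60,[0,0,0],0],[60,[0,0,0],0]]'
python3 - <<'E'
from h import *
S=camera("scene");S2=None
cv2.imwrite('pics/r.png',cv2.resize(S[150:310,170:330],None,fx=3.5,fy=3.5,interpolation=cv2.INTER_CUBIC)[:,:,::-1])
x=proj('scene',[568.8,-15.6,219])[0];print('expected block',x)
for i in range(3):
    S=camera("scene");print(dark(S,int(x[0])-20,int(x[1])-20,int(x[0])+20,int(x[1])+20)[0])
E
```

```text
clock: 14.15
eef_pos: [568.8, -16.2, 311.7]
eef_rot: [-3.142, -0.0, 2.973]
wrist_force: [-0.4, -0.9, -0.1]
finger_gap: 60.1
finger_force: 0.0
expected block [238.21426185 219.64733958]
[237.50943396 219.33333333]
[237.46496815 219.26751592]
[237.49056604 219.16981132]
```

View pics/r.png

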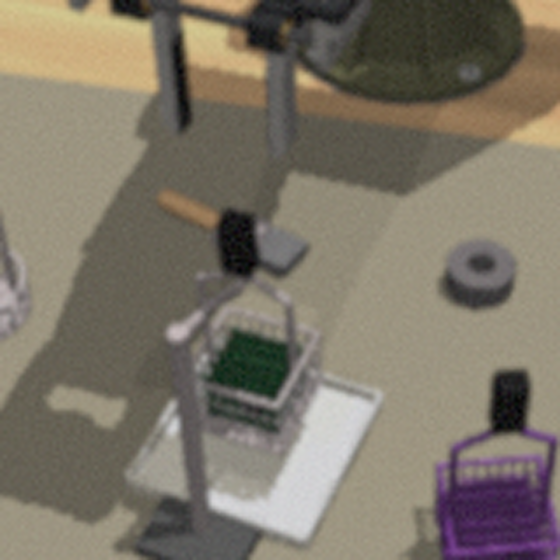

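The basket hangs upright and still on the hook over the tray. Its block is at scene (237.5,219.2), against (238.2,219.6) predicted, and the gripper is clear above.

```bash
python3 -c "
from cell import *
print(sign_off())"
```

```text
the job is handed in; nothing more can be done
None
```

The square basket of circuit boards hangs upright and still by its loop on the drip stand's hook over the white tray, boards inside, and the round basket was never touched; I signed off at about 14 s, but the sign-off gave no verdict.

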